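# Hold the sensor arm over the closed sample box

## Robot

A 6-joint arm with a two-finger parallel gripper is mounted at the origin on the work surface; the furniture and walls round the work are solid. World frame = base frame: x ahead of the robot, y to its left, z up, the work surface at z = 0. Lengths are in m, angles in rad, forces in N, time in s.
With the tool pointing down it reaches from about 0.35 to 0.875 m from the base axis. Payload 4.2 kg.
Tool frame: the origin (TCP) lies midway between the tips of the shut fingers; the grasp point (between the pads) lies 19 mm behind it; z points along the fingers, y is the direction in which the jaws open and shut (so a half turn about z gives the same grasp; the last joint's range is limited). The gripper opens to 85 mm and grips with 20 to 120 N. Pads are 22 mm wide; open, the fingers measure 114 mm over their backs; the gripper's body (76 mm by 85 mm) begins 54 mm behind the grasp point. The pads swing forward as they close: fully open they stand 13 mm farther back than shut.
Start: joints at [1.397, 0.385, 0.008, 0, -1.194, -0.259], TCP at [0.262, 0.567, 0.231] pointing down, gripper open.
Joint ranges: [-3.14, 3.14], [-1.21, 2.06], [-1.07, 1.41], [-3.16, 2.05], [-2.99, -0.16], [-3.1, 3.1]. Speed limits (rad/s): [2.79, 2.79, 3.14, 3.14, 3.14, 3.14].

## Interface

Orientations are given as a unit quaternion [w, x, y, z].
In Python, from workcell import read_state, get_image, calibration, close_job gives the robot as it stands.
- The arm moves only by the tool carry_out, never from a script. Its argument "moves" is a list of rows, each an object with "rot": the turn, a rotation vector about the tool's x, y, z in degrees, a list of three; "linear": the shift along the tool's x, y, z in cm, a list of three; "hand": the closure, from 0 (fully open) to 1 (shut). In form: [{"rot": [wx, wy, wz], "linear": [tx, ty, tz], "hand": hand}, ...]. A call has 1 to 12 rows; each row is the pose to reach, as a shift and turn from the pose commanded when the call began, along the tool's axes at that moment; what a row does not reach only later rows make up. A row lasts 1/10 s, in which the tool goes at most 50 mm and 8.59 degrees, less where a joint would pass 70% of its speed; a pose out of reach is approached as far as the arm can. A call with a gripper value outside its range is refused whole. The fingers move at their own pace and stop on an object; "squeeze" is the grip in N (left out, the last holds). Time passes only in rows, so rows that repeat a pose let the fingers close. It gives the time, the measured TCP pose, the force and the opening at its end, in the units of the state.
- read_state(): the state, without advancing time (a new reading comes with each control period).
- get_image(name): name is "scene" or "top" or "wrist"; returns (picture, depth): 400x640x3 uint8, red, green, blue; 400x640 float32, m along the optical axis (not along the pixel's ray), 0 where there is no reading.
- calibration(name): a dict with "intrinsics" (3x3 intrinsics, pixels), "rvec" (rotation vector, rad) and "tvec" (3), from world to camera coordinates, as OpenCV has them. Camera axes: x right, y down, z forward; pixel columns grow to the right and rows downward; lengths in m; the calibration is good to about 2 mm. A picture is of the moment at which its call begins: read the wrist's pose just before it. calibration takes no time and is no camera call; for the wrist camera it gives the pose at the moment of the call.
- close_job(): hands the job in, once; it reports no verdict.
The state is a dict: "clock": time; "q": joint angles; "joint_velocities": joint speeds; "effort": joint torques, N m; "position": TCP position; "orientation": TCP orientation; "force": force on the tool from outside, world axes, zero at the start; "torque": the same for the moment, N m; "gripper_width": finger opening in m.
Only numpy, scipy, OpenCV 4.12 (cv2) and the standard library are available. Lean on these libraries where they do the work, as an engineer would, in place of code of your own. Each camera call takes 0.05 s, during which the arm holds its last target. There are 200 camera calls.

## Task

Take an off-gassing reading of the sample box: first lower its open vented lid gently until it is fully closed, then push the arm stand's lock button all the way down, take the arm by its upright grip and draw it out until its pointer is level with the rider on the scale. The arm is sprung and would slide back, so finish while holding it still at that mark with the gripper closed on the grip; leave the other things on the table where they stand.

Things in the scene. Friction and masses are not known exactly. Their poses are not given: they have to be found in the camera images.
- stand: fixed stand with a level square aluminium sleeve (200 mm long, 30 mm wide, its top 115 mm above the table) on a dark base plate 140 x 90 x 28 mm. Origin on the table under the front end of the sleeve; its x axis is the direction in which the arm extends, towards the sample box; z up. The sleeve lies from x = -200 to 0 mm
- reach_arm (a joint): extension of the telescoping arm in m: 0 fully in, 0.17 fully out. A spring pulls it back with about 2 N when in and 5 N when fully out (plus slight friction). Locked within 2 mm of 0 until the lock button is pushed down; once unlocked it moves freely and the lock does not catch again
- grip_center (a point): the arm's upright round grip: black, 22 mm in diameter, straight, half-way up the free part; it stands on the 18 mm wide arm just in front of the sleeve and moves with the arm. It can be grasped from 29 mm below this point (there a 28 mm wide collar ends its foot) to 24 mm above it (its top, 169 mm above the table)
- pointer_tip (a point): outer tip of the small dark pointer of the arm (2 mm wide, with an upright blade 14 mm high), which sticks out of the slot in the sleeve's side (on the stand's +y side) over the white scale ledge and moves with the arm
- mark (a point): the upright ridge (2.5 mm wide) of the small black rider (8 mm wide) clipped on the outer edge of the scale ledge; the pointer is at the mark when pointer_tip and mark have the same x in the stand's frame. The rider is fixed and lies 90 to 150 mm from the pointer's place when the arm is in. The scale has a line every 10 mm, a longer one every 50 mm
- lock_button (a joint): travel of the lock button in m: 0 up (locked), 0.008 all the way down; the arm is free from 0.006. It takes about 3 N to move and stays down where it is left
- lock_top (a point): centre of the top of the round grey lock button (22 mm in diameter) on top of the sleeve, 85 mm behind the sleeve's front end; 132 mm above the table when up, 4 mm above its black collar when down. It moves with the button
- sample_box_lid (a joint): opening angle of the box lid in rad: 0 closed, pi/2 upright, 2.09 at most. The hinge is stiff by friction (0.06 N m), so that the lid stays at any angle and must be pushed all the way down
- lid_hinge (a point): middle of the hinge line of the lid, at the far upper edge of the box seen from the stand, 58 mm above the table. x, y, z axes are those of the lid: -x runs in the plane of the lid from the hinge to its free edge, z is the outward normal (up when closed), y runs along the hinge. The lid is a 2 mm thick plate, 182 mm along the hinge, and reaches 117 mm from it
- lid_edge (a point): middle of the free edge of the lid, 117 mm from the hinge; moves with the lid
- sample_box: fixed translucent box, 129 x 186 mm, 63 mm high with its lid closed, just beyond the outer end of the arm; origin on the table under its centre, x axis from the front to the hinge
- pot: bystander: small cream pot with a lid, 38 mm in diameter, 58 mm high, beside the arm; origin under its base
- clip: bystander: small black film clip, 24 x 36 x 19 mm, beside the stand's base; origin under its base
- loupe: bystander: folded pocket loupe, 36 x 52 x 14 mm, behind the arm; origin under its base
- tall_beaker: bystander: tall clear beaker, 91 mm in diameter, 141 mm high, behind the stand; origin under its base
- low_pot: bystander: low cream pot with a white lid, 36 mm in diameter, 42 mm high, at the left beyond the box; origin under its base

How it is judged:
On the way, in this order (a step that is already met when the one before it is completed fails the run):
1. the lid is closed (below 0.06 rad) while the button is still up and the arm is in (value of joint sample_box_lid below 0.06 rad and value of joint lock_button below 0.002 m and value of joint reach_arm below 0.01 m), for 0.2 s.
2. the lock button is down (more than 6.5 mm) (value of joint lock_button above 0.0065 m), for 0.2 s.
At the end, for the whole second after the job is handed in: the fingers hold the arm (contact over 1 N) still (under 10 mm/s) with the pointer within 5 mm of the rider's ridge, the lock button is down (over 6.5 mm) and the lid closed (below 0.06 rad) (x of pointer_tip in the frame of mark between -0.005 and 0.005 m and velocity of joint reach_arm between -0.01 and 0.01 m/s and contact force between the fingers and reach_arm above 1 N and value of joint lock_button above 0.0065 m and value of joint sample_box_lid below 0.06 rad); the arm keeps its last pose, push and grip.
It fails at once if the lid is slammed (faster than 3 rad/s) (velocity of joint sample_box_lid below -3 rad/s).
It fails at once if a bystander is moved by more than 30 mm (distance of any of pot, clip, loupe, tall_beaker, low_pot from where it was at the start of the episode above 0.03 m).
It also fails if it takes over 53 s, if anything falls off the work surface, if the arm or the gripper's body presses on something with over 40 N, if the wrist force passes 120 N, or if a joint passes its speed limit or range.

## Working session

There is one attempt and no reset: what is moved stays moved. The work goes in short steps, Python scripts to look and compute and a tool call to move; the robot and the scene stay as the last step left them, time stands still between calls to the robot, and variables do not carry over. Pictures are saved under pics/ and viewed, about 8 in all and at most 12, crops included, and the job is handed in when it is done.

Besides the shell and the picture viewer there is one more tool, called as a command line: name --argument value ..., lists and objects as JSON in quotes. carry_out: Moves the arm, as the interface text tells. Its arguments: {"type":"object","properties":{"moves":{"type":"array"},"squeeze":{"type":"number"}},"required":["moves"]}

```bash
mkdir -p pics; ls; cat > h.py <<'E'
import numpy as np, cv2, pickle
from workcell import *
np.set_printoptions(precision=4,suppress=True)
from scipy.spatial.transform import Rotation as R
def cal(n):
    c=calibration(n); return np.array(c["intrinsics"]),cv2.Rodrigues(np.array(c["rvec"],float))[0],np.array(c["tvec"],float).ravel()
def ray(c,u,v):
    K,Rm,t=c; d=Rm.T@np.linalg.solve(K,[u,v,1.]); return -Rm.T@t,d
def onz(c,u,v,z):
    o,d=ray(c,u,v); return o+d*(z-o[2])/d[2]
def cloud(c,D):
    K,Rm,t=c; v,u=np.mgrid[:400,:640]; P=np.stack([(u-K[0,2])/K[0,0]*D,(v-K[1,2])/K[1,1]*D,D],-1); return (P-t)@Rm
def proj(c,p):
    K,Rm,t=c; q=K@(Rm@np.array(p)+t); return q[:2]/q[2]
def snap(n):
    c=cal(n); im,D=get_image(n); pickle.dump((c,im,D),open(f"{n}.pkl","wb")); return c,im,D
def load(n): return pickle.load(open(f"{n}.pkl","rb"))
def totool(d):
    s=read_state(); w,x,y,z=s["orientation"]; return R.from_quat([x,y,z,w]).inv().apply(d)
E
python3 - <<'E'
from h import *
for n in ("top","scene"):
    c,im,D=snap(n); cv2.imwrite(f"pics/{n}0.png",im[:,:,::-1]); print(n,-c[1].T@c[2], c[0][0,0])
s=read_state(); print(s)
E
```

```text
pics
top [0.4275 0.1661 0.9959] 380.64861876554005
scene [-0.083  -0.8875  0.8729] 485.60008794477113
{'clock': 0.1, 'q': array([ 1.3966,  0.3855,  0.0068, -0.0004, -1.194 , -0.2586]), 'joint_velocities': array([-0.    , -0.0025,  0.0033,  0.0015, -0.001 , -0.0008]), 'effort': array([ -0.0008, -39.3321,  18.8928,   4.1979,  -0.0026,   0.    ]), 'position': array([0.2619, 0.5669, 0.2303]), 'orientation': array([ 0.001 ,  0.9767, -0.2148, -0.0002]), 'force': array([-0.1553, -0.2972, -1.2185]), 'torque': array([0.0141, 0.0149, 0.0116]), 'gripper_width': 0.08543858253111786}
```

View pics/top0.png

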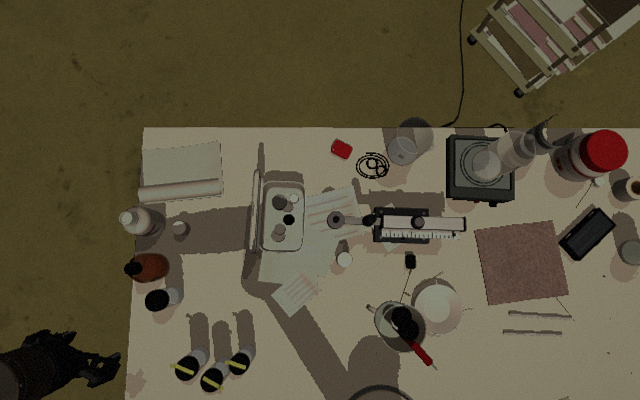

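View pics/scene0.png

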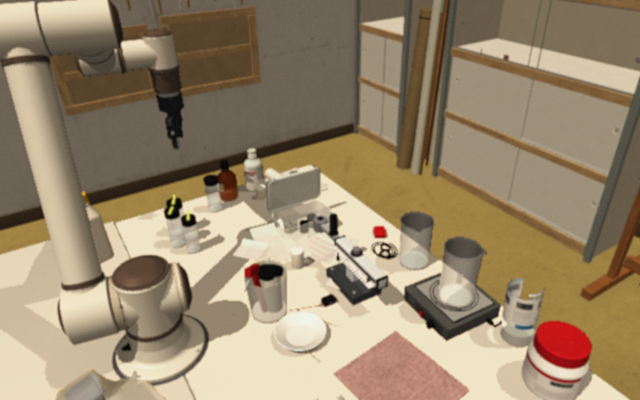

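Top view: the stand runs along the row v≈223 with its front at u≈377, the grip is at (370,220), the box at (283,217), and the lid stands upright at u≈257. I'll zoom in and measure.

```bash
python3 - <<'E'
from h import *
c,im,D=load("top")
cr=im[165:265,240:480]; cr=cv2.convertScaleAbs(cv2.resize(cr,None,fx=3.3,fy=3.3,interpolation=cv2.INTER_CUBIC),alpha=1.3)
cv2.imwrite("pics/top_zoom.png",cr[:,:,::-1])
P=cloud(c,D)
# sleeve top: z 0.105..0.122 region
for nm,lo,hi,box in (("sleeve",.108,.122,(360,470,190,250)),("grip",.155,.18,(320,400,190,250)),("button",.124,.14,(390,440,190,250)),("scale",.06,.1,(370,470,215,250)),("lid",.09,.25,(235,275,150,270)),("boxrim",.045,.075,(250,310,170,260)),("armflat",.09,.155,(320,380,200,240))):
    u0,u1,v0,v1=box; Q=P[v0:v1,u0:u1]; m=(Q[...,2]>lo)&(Q[...,2]<hi); q=Q[m]
    if len(q): print(nm,len(q),"min",q.min(0),"max",q.max(0),"med",np.median(q,0))
q=P[190:250,235:275].reshape(-1,3); q=q[(q[:,2]>.07)&(q[:,2]<.25)&(q[:,1]>.2)]
for z in np.arange(.07,.2,.02):
    s=q[(q[:,2]>=z)&(q[:,2]<z+.02)]
    if len(s): print(z,len(s),np.median(s,0))
E
```

```text
sleeve 1114 min [ 0.4626 -0.1941  0.1081] max [0.5186 0.0531 0.1219] med [ 0.4992 -0.0931  0.115 ]
grip 88 min [0.4941 0.0248 0.1559] max [0.5145 0.0464 0.1727] med [0.5042 0.0362 0.1684]
button 75 min [ 0.4893 -0.0897  0.1242] max [ 0.5098 -0.0685  0.1354] med [ 0.5003 -0.0783  0.1318]
scale 631 min [ 0.4611 -0.1891  0.0892] max [0.519  0.0058 0.1   ] med [ 0.4746 -0.0889  0.097 ]
lid 543 min [0.4309 0.2813 0.09  ] max [0.6167 0.3003 0.1899] med [0.5224 0.2914 0.176 ]
boxrim 523 min [0.4328 0.1822 0.045 ] max [0.6163 0.3023 0.0749] med [0.5285 0.289  0.0575]
armflat 500 min [0.4872 0.0045 0.0901] max [0.5266 0.1303 0.1511] med [0.5051 0.0929 0.1124]
0.07 52 [0.5128 0.2968 0.0799]
0.09000000000000001 51 [0.5072 0.2959 0.1002]
0.11000000000000001 3 [0.4834 0.2966 0.1111]
0.17000000000000004 332 [0.5009 0.2914 0.1765]
```

View pics/top_zoom.png

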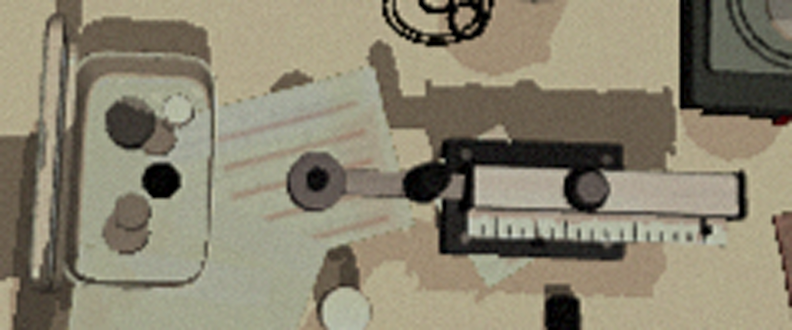

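```bash
cat >> h.py <<'E'
def rel(p,yaw=None):
    s=read_state(); w,x,y,z=s["orientation"]; Rt=R.from_quat([x,y,z,w]); out=Rt.inv().apply(np.array(p)-s["position"])*100
    if yaw is None: return out
    X=np.array([np.cos(yaw),np.sin(yaw),0]);Z=np.array([0,0,-1.]); T=R.from_matrix(np.stack([X,np.cross(Z,X),Z],1))
    return out,np.degrees((Rt.inv()*T).as_rotvec())
E
python3 - <<'E'
from h import *
c,im,D=load("top");P=cloud(c,D)
q=P[190:250,235:275].reshape(-1,3);q=q[(q[:,2]>.165)&(q[:,2]<.2)&(q[:,1]>.2)]
print("lid edge fit y(x)",np.polyfit(q[:,0],q[:,1],1),q[:,2].max(), q.min(0),q.max(0))
q=P[190:250,360:475].reshape(-1,3);q=q[(q[:,2]>.112)&(q[:,2]<.118)&(q[:,1]<0)]
print("sleeve x(y)",np.polyfit(q[:,1],q[:,0],1))
print(rel([.52,.38,.25],-.035))
for u,v in((453.9,234),(403,237.7)): print(onz(c,u,v,.1))
E
```

```text
lid edge fit y(x) [-0.0464  0.3152] 0.18990304626459442 [0.4392 0.284  0.1702] [0.566  0.2999 0.1899]
sleeve x(y) [0.0403 0.5031]
(array([31.2713,  6.1426, -1.9522]), array([  0.1125,   0.0166, -22.7991]))
[ 0.4718 -0.1709  0.1   ]
[ 0.4639 -0.0491  0.1   ]
```

carry_out --moves '[{"rot": [0,0,-6],"linear": [4,1,-2],"hand": 1},{"rot": [0,0,-12],"linear": [8,2,-2],"hand": 1},{"rot": [0,0,-18],"linear": [12,3,-2],"hand": 1},{"rot": [0,0,-23],"linear": [16,4,-2],"hand": 1},{"rot": [0,0,-23],"linear": [20,4.5,-2],"hand": 1},{"rot": [0,0,-23],"linear": [24,5,-2],"hand": 1},{"rot": [0,0,-23],"linear": [28,5.5,-2],"hand": 1},{"rot": [0,0,-23],"linear": [31,6,-2],"hand": 1},{"rot": [0,0,-23],"linear": [31.3,6.1,-2],"hand": 1},{"rot": [0,0,-23],"linear": [31.3,6.1,-2],"hand": 1}]'

```text
clock: 1.1
position: [0.521, 0.38, 0.2505]
orientation: [0.0, 1.0, -0.017, -0.001]
force: [-0.9, -0.3, -0.4]
gripper_width: 0.0
```

```bash
python3 - <<'E'
from h import *
s=read_state(); print(s["position"],s["orientation"],s["q"],s["force"])
xb=np.array([.045,1,0]);xb/=np.linalg.norm(xb); hinge=np.array([.522,.297,.058]); z=np.array([0,0,1.])
print(rel([.522,.335,.155]))
for th in np.radians([95,85,75,65,55,45,35,25,15,8,3,0]):
    r=.088;c=hinge-r*np.cos(th)*xb+r*np.sin(th)*z+.004*(np.sin(th)*xb+np.cos(th)*z)
    p=c+.015*xb; print(round(np.degrees(th)),p,rel(p))
E
```

```text
[0.521  0.38   0.2505] [ 0.0004  0.9999 -0.0166 -0.0006] [ 0.8804  0.4081  0.0926 -0.0004 -1.2567  0.6573] [-0.8922 -0.2633 -0.4004]
[0.2641 4.4816 9.5509]
95 [0.5232 0.3236 0.1453] [ 0.4228  5.6134 10.52  ]
85 [0.5225 0.3083 0.146 ] [ 0.4047  7.1473 10.4516]
75 [0.5218 0.2931 0.144 ] [ 0.387   8.6698 10.6506]
65 [0.5212 0.2785 0.1394] [ 0.3703 10.1346 11.111 ]
55 [0.5206 0.2648 0.1324] [ 0.3551 11.4972 11.8187]
45 [0.52   0.2526 0.1231] [ 0.3419 12.7162 12.7524]
35 [0.5195 0.2423 0.1118] [ 0.331  13.7546 13.8835]
25 [0.5192 0.234  0.0988] [ 0.3228 14.5808 15.1778]
15 [0.5189 0.2281 0.0846] [ 0.3175 15.1697 16.5959]
8 [0.5188 0.2255 0.0742] [ 0.3156 15.4309 17.6392]
3 [0.5187 0.2244 0.0666] [ 0.3152 15.5385 18.4001]
0 [0.5187 0.2241 0.062 ] [ 0.3154 15.5711 18.8602]
```

carry_out --moves '[{"rot": [0,0,0],"linear": [0.3,2.5,4.5],"hand": 1},{"rot": [0,0,0],"linear": [0.3,4.5,9],"hand": 1},{"rot": [0,0,0],"linear": [0.4,5.6,10.5],"hand": 1},{"rot": [0,0,0],"linear": [0.4,6.4,10.5],"hand": 1},{"rot": [0,0,0],"linear": [0.4,7.1,10.5],"hand": 1},{"rot": [0,0,0],"linear": [0.4,7.9,10.5],"hand": 1},{"rot": [0,0,0],"linear": [0.4,8.7,10.7],"hand": 1},{"rot": [0,0,0],"linear": [0.4,9.4,10.9],"hand": 1},{"rot": [0,0,0],"linear": [0.4,10.1,11.1],"hand": 1},{"rot": [0,0,0],"linear": [0.4,10.8,11.5],"hand": 1},{"rot": [0,0,0],"linear": [0.4,11.5,11.8],"hand": 1}]'

```text
clock: 2.2
position: [0.5211, 0.2651, 0.133]
orientation: [-0.0, 1.0, -0.016, 0.0]
force: [0.7, 1.0, 0.0]
gripper_width: 0.0001
```

```bash
python3 - <<'E'
from h import *
c,im,D=snap("top")
cv2.imwrite("pics/lid1.png",cv2.resize(im[140:280,200:360],None,fx=3,fy=3)[:,:,::-1])
E
```

```text
(no output)
```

View pics/lid1.png

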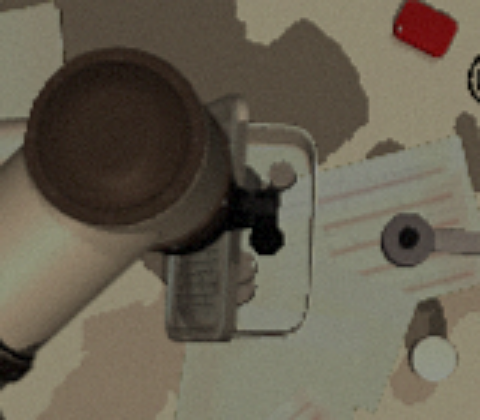

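The lid is following the finger: its free edge is now over the box, at roughly 50–55°. I'll continue along the arc.

carry_out --moves '[{"rot": [0,0,0],"linear": [0,0.6,0.5],"hand": 1},{"rot": [0,0,0],"linear": [0,1.2,0.95],"hand": 1},{"rot": [0,0,0],"linear": [0,1.8,1.5],"hand": 1},{"rot": [0,0,0],"linear": [0,2.25,2.1],"hand": 1},{"rot": [0,0,0],"linear": [0,2.7,2.75],"hand": 1},{"rot": [0,0,0],"linear": [0,3.1,3.4],"hand": 1},{"rot": [0,0,0],"linear": [0,3.4,4.1],"hand": 1},{"rot": [0,0,0],"linear": [0,3.65,4.8],"hand": 1},{"rot": [0,0,0],"linear": [0,3.8,5.4],"hand": 1},{"rot": [0,0,0],"linear": [0,3.9,6.0],"hand": 1},{"rot": [0,0,0],"linear": [0,4.0,6.6],"hand": 1},{"rot": [0,0,0],"linear": [0,4.0,6.9],"hand": 1}]'

```text
clock: 3.45
position: [0.5196, 0.2255, 0.0635]
orientation: [0.0, 1.0, -0.016, -0.0]
force: [-0.6, 0.3, 0.8]
gripper_width: 0.0003
```

carry_out --moves '[{"rot": [0,0,0],"linear": [0,0,0.2],"hand": 1},{"rot": [0,0,0],"linear": [0,0,0.3],"hand": 1},{"rot": [0,0,0],"linear": [0,0,0.3],"hand": 1}]'

```text
clock: 3.75
position: [0.5199, 0.2258, 0.0613]
orientation: [-0.0, 1.0, -0.016, 0.0]
force: [-0.3, 0.1, 0.2]
gripper_width: 0.0001
```

carry_out --moves '[{"rot": [0,0,0],"linear": [0,0,0.15],"hand": 1},{"rot": [0,0,0],"linear": [0,0,0.3],"hand": 1},{"rot": [0,0,0],"linear": [0,0,0.3],"hand": 1}]'

```text
clock: 4.05
position: [0.5201, 0.226, 0.0598]
orientation: [-0.0, 1.0, -0.015, 0.001]
force: [-2.7, -0.8, 7.3]
gripper_width: -0.0005
```

carry_out --moves '[{"rot": [0,0,0],"linear": [0,0,0.2],"hand": 1},{"rot": [0,0,0],"linear": [0,0,0.2],"hand": 1},{"rot": [0,0,0],"linear": [0,0,0.2],"hand": 1}]'

```text
clock: 4.35
position: [0.5202, 0.226, 0.0596]
orientation: [-0.0, 1.0, -0.015, 0.001]
force: [-5.7, -1.5, 18.1]
gripper_width: -0.0002
```

carry_out --moves '[{"rot": [0,0,0],"linear": [0,0,-5],"hand": 1},{"rot": [0,0,0],"linear": [0,0,-10],"hand": 1},{"rot": [0,0,0],"linear": [0,0.5,-15],"hand": 1},{"rot": [0,0,0],"linear": [0,4,-18],"hand": 1},{"rot": [0,0,0],"linear": [0,8,-20],"hand": 1},{"rot": [0,0,0],"linear": [0,12,-20],"hand": 1},{"rot": [0,0,0],"linear": [-0.5,16,-20],"hand": 1},{"rot": [0,0,0],"linear": [-1,20,-20],"hand": 1},{"rot": [0,0,0],"linear": [-1,24,-20],"hand": 1},{"rot": [0,0,0],"linear": [-1,28,-20],"hand": 1},{"rot": [0,0,0],"linear": [-1,30.5,-20],"hand": 1},{"rot": [0,0,0],"linear": [-1,30.5,-20],"hand": 1}]'

```text
clock: 5.55
position: [0.4998, -0.0812, 0.2563]
orientation: [0.0, 1.0, -0.018, 0.0]
force: [-0.2, 0.1, -0.4]
gripper_width: -0.0002
```

```bash
python3 - <<'E'
from h import *
s=read_state();print(s["position"],s["q"])
c,im,D=snap("wrist"); cv2.imwrite("pics/w1.png",im[:,:,::-1]); print(-c[1].T@c[2]); 
for p in ([.5003,-.0783,.132],[.472,-.171,.1],[.464,-.049,.1],[.504,.036,.169]): print(proj(c,p))
c,im,D=snap("top");P=cloud(c,D); q=P[180:255,250:312].reshape(-1,3); q=q[(q[:,2]>.045)&(q[:,1]<.3)]; print("lid z pct",np.percentile(q[:,2],[5,50,95,100]))
E
```

```text
[ 0.4998 -0.0812  0.2563] [ 0.1601  0.1632 -0.2361  0.0001 -1.1714  1.3752]
[ 0.5799 -0.0834  0.3969]
[319.1929 190.8802]
[415.3091 205.9979]
[291.2242 217.6701]
[166.2655 205.4616]
lid z pct [0.0575 0.0605 0.0644 0.9959]
```

View pics/w1.png

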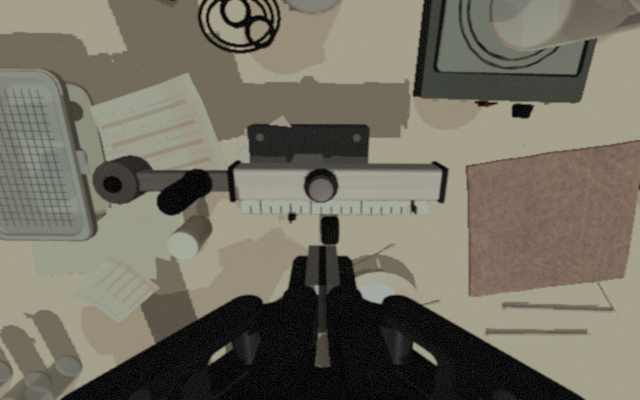

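The lid is flat and closed, with its top at about 60 mm. The button is at (320,184), the pointer at (414,206) and the rider at (292,216).

```bash
python3 - <<'E'
from h import *
c,im,D=load("wrist"); P=cloud(c,D)
b=onz(c,320,184,.132); print("button",b, np.median(P[180:189,316:325].reshape(-1,3),0), rel(b))
print(P[208,350],P[206,414],P[216,292])
g=im.astype(int).sum(2)
m=np.zeros(g.shape,np.uint8); m[200:222,240:430]=(g[200:222,240:430]<190)
n,l,st,ce=cv2.connectedComponentsWithStats(m)
for s,k in zip(st[1:],ce[1:]):
    if s[4]>4: print(s,k)
cr=cv2.resize(im[150:230,230:450],None,fx=3.6,fy=3.6,interpolation=cv2.INTER_CUBIC); cv2.imwrite("pics/w1z.png",cr[:,:,::-1])
E
```

```text
button [ 0.5064 -0.0792  0.132 ] [ 0.5058 -0.0792  0.13  ] [ 0.624  -0.0044 12.4279]
[ 0.4705 -0.1076  0.0953] [ 0.4743 -0.1679  0.1063] [ 0.4661 -0.05    0.1008]
[411 201   5  12  30] [413.2    207.2667]
[289 213   7   9  43] [291.5581 216.4419]
[321 216  17   6  93] [329.2258 218.6882]
```

View pics/w1z.png

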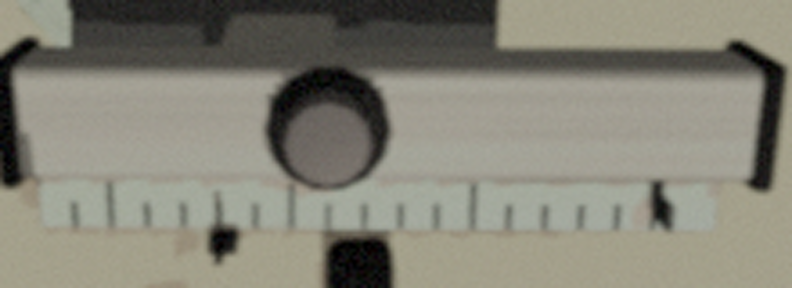

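carry_out --moves '[{"rot": [0,0,0],"linear": [0.6,0,4],"hand": 1},{"rot": [0,0,0],"linear": [0.6,0,8],"hand": 1},{"rot": [0,0,0],"linear": [0.6,0,11],"hand": 1},{"rot": [0,0,0],"linear": [0.6,0,12],"hand": 1},{"rot": [0,0,0],"linear": [0.6,0,12.5],"hand": 1},{"rot": [0,0,0],"linear": [0.6,0,12.9],"hand": 1},{"rot": [0,0,0],"linear": [0.6,0,13.2],"hand": 1},{"rot": [0,0,0],"linear": [0.6,0,13.4],"hand": 1},{"rot": [0,0,0],"linear": [0.6,0,13.4],"hand": 1},{"rot": [0,0,0],"linear": [0.6,0,13.4],"hand": 1}]'

```text
clock: 6.65
position: [0.5072, -0.0787, 0.1241]
orientation: [-0.0, 1.0, -0.016, 0.002]
force: [-2.7, 3.6, 5.6]
gripper_width: -0.0001
```

carry_out --moves '[{"rot": [0,0,0],"linear": [0,0,0.2],"hand": 1},{"rot": [0,0,0],"linear": [0,0,0.2],"hand": 1},{"rot": [0,0,0],"linear": [0,0,0.2],"hand": 1}]'

```text
clock: 6.95
position: [0.5073, -0.0787, 0.1239]
orientation: [-0.0, 1.0, -0.015, 0.002]
force: [-5.6, 3.7, 15.8]
gripper_width: -0.0001
```

```bash
python3 - <<'E'
from h import *
c,im,D=load("wrist"); P=cloud(c,D)
q=P[165:220,150:225].reshape(-1,3); 
for lo,hi in((.135,.15),(.15,.162),(.162,.18)):
    s=q[(q[:,2]>lo)&(q[:,2]<hi)]; print(lo,len(s),s.min(0),s.max(0),np.median(s,0))
s=q[(q[:,2]>.162)&(q[:,2]<.18)]; g=np.median(s,0); print(proj(c,[.508,.036,.169]))
q=P[160:205,235:440].reshape(-1,3);q=q[(q[:,2]>.112)&(q[:,2]<.119)];print("sleeve x(y)",np.polyfit(q[:,1],q[:,0],1),q.min(0),q.max(0))
s=read_state(); print(s["position"]); print(rel([.508,.036,.128]))
E
```

```text
0.135 241 [0.4955 0.0236 0.135 ] [0.5163 0.0415 0.15  ] [0.5112 0.0269 0.144 ]
0.15 222 [0.495  0.0235 0.1501] [0.5162 0.0408 0.162 ] [0.5108 0.0268 0.156 ]
0.162 640 [0.4949 0.0239 0.162 ] [0.5158 0.0454 0.1689] [0.506  0.0338 0.1667]
[165.275  200.4034]
sleeve x(y) [0.0403 0.5042] [ 0.4801 -0.1886  0.112 ] [0.5185 0.0005 0.119 ]
[ 0.5073 -0.0787  0.1239]
[ -0.2735 -11.4718  -0.4106]
```

carry_out --moves '[{"rot": [0,0,0],"linear": [0,0,-4],"hand": 1},{"rot": [0,0,0],"linear": [0,0,-8],"hand": 0.5},{"rot": [0,0,0],"linear": [0,-3,-9],"hand": 0},{"rot": [0,0,0],"linear": [-0.3,-7,-9],"hand": 0},{"rot": [0,0,0],"linear": [-0.5,-11.3,-9],"hand": 0},{"rot": [0,0,0],"linear": [-0.5,-11.3,-9],"hand": 0},{"rot": [0,0,0],"linear": [-0.5,-11.3,-9],"hand": 0},{"rot": [0,0,0],"linear": [-0.5,-11.3,-9],"hand": 0},{"rot": [0,0,0],"linear": [-0.5,-11.3,-9],"hand": 0}]'

```text
clock: 7.85
position: [0.5049, 0.0332, 0.2104]
orientation: [-0.0, 1.0, -0.016, 0.0]
force: [0.8, -0.4, -0.0]
gripper_width: 0.0855
```

```bash
python3 - <<'E'
from h import *
s=read_state(); print(s["position"],s["gripper_width"],rel([.5055,.0345,.127]))
c,im,D=snap("wrist"); cv2.imwrite("pics/w2.png",im[:,:,::-1]); P=cloud(c,D)
print(proj(c,[.5055,.0345,.169]))
q=P.reshape(-1,3); b=q[(abs(q[:,0]-.506)<.012)&(abs(q[:,1]+.079)<.012)&(q[:,2]>.117)&(q[:,2]<.15)]
print("button",np.percentile(b[:,2],[50,90]) if len(b) else None)
E
```

```text
[0.5049 0.0332 0.2104] 0.0854745657195284 [ 0.0541 -0.1357  8.3392]
[320.6143 229.6026]
button [0.1214 0.1226]
```

View pics/w2.png

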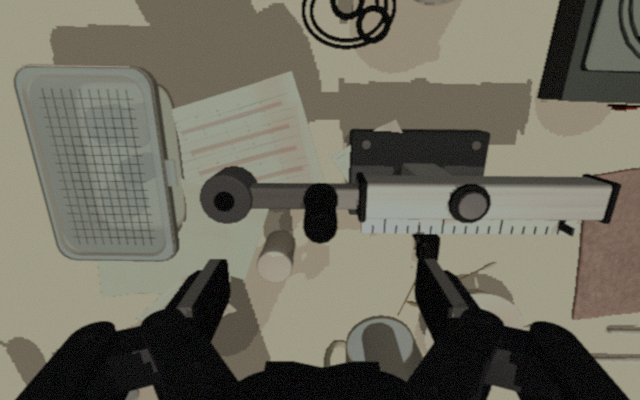

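The grip is centred at (320,229), between the open fingers, and the button is down. Next I'll descend and close.

carry_out --moves '[{"rot": [0,0,0],"linear": [0.1,-0.1,3],"hand": 0},{"rot": [0,0,0],"linear": [0.1,-0.1,6],"hand": 0},{"rot": [0,0,0],"linear": [0.1,-0.1,8.3],"hand": 0},{"rot": [0,0,0],"linear": [0.1,-0.1,8.3],"hand": 0},{"rot": [0,0,0],"linear": [0.1,-0.1,8.3],"hand": 1},{"rot": [0,0,0],"linear": [0.1,-0.1,8.3],"hand": 1},{"rot": [0,0,0],"linear": [0.1,-0.1,8.3],"hand": 1},{"rot": [0,0,0],"linear": [0.1,-0.1,8.3],"hand": 1},{"rot": [0,0,0],"linear": [0.1,-0.1,8.3],"hand": 1},{"rot": [0,0,0],"linear": [0.1,-0.1,8.3],"hand": 1},{"rot": [0,0,0],"linear": [0.1,-0.1,8.3],"hand": 1}]' --squeeze 60

```text
clock: 9.0
position: [0.5063, 0.0348, 0.1284]
orientation: [0.0, 1.0, -0.015, 0.001]
force: [-0.3, -2.2, 5.8]
gripper_width: 0.0208
```

carry_out --moves '[{"rot": [0,0,0],"linear": [0,-0.7,0],"hand": 1},{"rot": [0,0,0],"linear": [0,-1.8,0],"hand": 1},{"rot": [0,0,0],"linear": [0,-3,0],"hand": 1},{"rot": [0,0,0],"linear": [0,-4.5,0],"hand": 1},{"rot": [0.0,0,0],"linear": [0.1,-6,0],"hand": 1},{"rot": [0,0,0],"linear": [0.1,-7.5,0],"hand": 1},{"rot": [0,0,0],"linear": [0.1,-9,0],"hand": 1},{"rot": [0,0,0],"linear": [0.1,-10.3,0],"hand": 1},{"rot": [0,0,0],"linear": [0.1,-11.3,0],"hand": 1},{"rot": [0,0,0],"linear": [0.1,-11.8,0],"hand": 1},{"rot": [0,0,0],"linear": [0.1,-11.8,0],"hand": 1},{"rot": [0,0,0],"linear": [0.1,-11.8,0],"hand": 1}]'

```text
clock: 10.2
position: [0.511, 0.1529, 0.1284]
orientation: [0.0, 1.0, -0.015, 0.001]
force: [-1.0, -3.2, 6.3]
gripper_width: 0.0201
```

```bash
python3 - <<'E'
from h import *
s=read_state(); print(s["position"],s["force"],s["gripper_width"])
c,im,D=snap("wrist"); P=cloud(c,D)
u,v=proj(c,[.466,-.05,.1]); print(u,v); u,v=int(u),int(v); u=min(max(u,100),540); v=min(max(v,50),350)
a=cv2.resize(im[v-50:v+50,u-100:u+100],None,fx=3.8,fy=3.8,interpolation=cv2.INTER_CUBIC)
c,im,D=snap("top"); b=cv2.resize(im[205:255,370:470],None,fx=3.8*2,fy=3.8*2*.55,interpolation=cv2.INTER_CUBIC)
o=np.vstack([a,b]); cv2.imwrite("pics/pull.png",o[:,:,::-1]); print(o.shape,(u,v))
E
```

```text
[0.511  0.1529 0.1284] [-1.0145 -3.167   6.3392] 0.020129952007948967
655.2040673603187 297.3381486888401
(589, 760, 3) (540, 297)
```

View pics/pull.png

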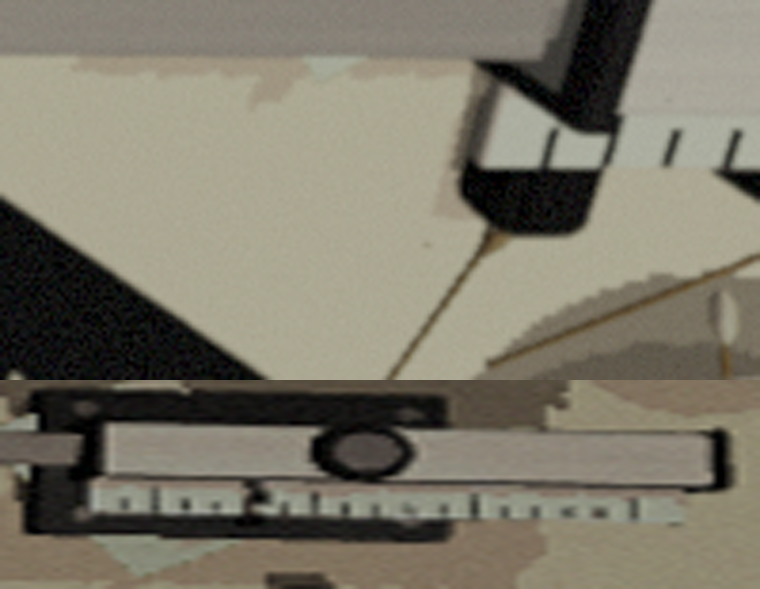

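```bash
python3 - <<'E'
from h import *
c,im,D=load("top"); g=im.astype(float).sum(2); P=cloud(c,D)
print(g[226:246,396:412].astype(int)); print((P[226:246,396:412,2]*1000).round().astype(int))
E
```

```text
[[413 432 413 421 424 417 413 418 411 424 427 419 409 423 406 326]
 [414 399 406 415 417 419 420 434 427 418 406 407 424 414 415 401]
 [159 162 180 163 163 172 176 193 200 179 187 176 192 222 224 228]
 [318 336 324 329 326 304 111 105 232 361 345 341 332 323 228 234]
 [375 359 369 365 374 352 147 116 247 386 377 384 373 363 340 356]
 [417 423 422 425 416 371 318 105 165 320 418 391 359 372 362 311]
 [424 425 428 432 429 401 265  63  77 252 436 426 415 418 380 193]
 [436 437 434 425 437 402 171  42  37 250 450 432 430 441 394 170]
 [430 403 292 430 428 402 137 148 183 272 419 301 438 440 396 222]
 [445 390 258 445 445 410 156 312 408 423 404 246 438 436 397 239]
 [454 444 348 464 454 410 141 244 369 471 406 207 453 445 407 253]
 [208 210 163 206 212 181  60  80 149 251 233 156 270 264 271 221]
 [ 74  61  83  53  69   0  40   0  28  94  89 113  95 104 119 102]
 [ 87  69  84  79  81   1  26  11  40  77  71  80  72  71  84  87]
 [ 85  80  84  78  87  77  69  86  74  81  92  59  96  93  78  71]
 [105  96  93  87  73  93  85  92  80  91  83 103  76  77  75  92]
 [ 87 101  83  78  31  51  5
[... 881 characters left out ...]
  96  97  97  99  97  99  96]
 [ 95  97  98  96  97  95  98  96  96  94  95  99  96  99  93  96]
 [ 30  28  29  28  29  97 103 104 114  27  29  28  29  27  94  97]
 [ 29  29  29  29  29  94 101 103 112  29  28  30  29  28  26  27]
 [ 29  30  29  30  31  93 102 100 101  28  26  28  26  29  24  27]
 [ 29  27  25  27  28  31  29  29  30  29  28  26 996  28  29  26]
 [ 26  29  28  27  30  27  30  27  31  26  28  27  31  29  28  25]
 [ 18  20  24  26  25  28  26  30  27  24  25  23  29  29  26  29]
 [  6   8  12   8   8  10  -1   0   3   0   1   1  -1  -1   3   0]
 [  9   8   8   8   7   0  -2  -2  -3   0   2   3  -2   5   3  -2]
 [  8   9  10  -1   0   1  -1   1   3   1  -2   2  -2   2   0  -5]]
```

Top view: the pointer blade is at u≈404.4 and the rider ridge at u≈404.0 (corrected for the stand's tilt), so they agree to about 1 mm. I'll draw it 1 mm further and let it settle.

carry_out --moves '[{"rot": [0,0,0],"linear": [0,-0.1,0],"hand": 1},{"rot": [0,0,0],"linear": [0,-0.1,0],"hand": 1},{"rot": [0,0,0],"linear": [0,-0.1,0],"hand": 1},{"rot": [0,0,0],"linear": [0,-0.1,0],"hand": 1},{"rot": [0,0,0],"linear": [0,-0.1,0],"hand": 1},{"rot": [0,0,0],"linear": [0,-0.1,0],"hand": 1}]'

```text
clock: 10.9
position: [0.511, 0.1536, 0.1284]
orientation: [0.0, 1.0, -0.015, 0.001]
force: [0.7, -3.6, 5.3]
gripper_width: 0.0208
```

```bash
python3 - <<'E'
from h import *
c,im,D=snap("top"); g=im.astype(float).sum(2); P=cloud(c,D)
print(g[229:240,399:408].astype(int))
q=P[195:245,258:285].reshape(-1,3);q=q[(q[:,2]>.03)&(q[:,2]<.1)];print("lid z",np.percentile(q[:,2],[5,50,95]))
b=P.reshape(-1,3); b=b[(abs(b[:,0]-.506)<.008)&(abs(b[:,1]+.079)<.008)&(b[:,2]>.11)&(b[:,2]<.15)];print("button z",np.median(b[:,2]))
s=read_state(); print(s["position"],s["joint_velocities"],s["gripper_width"],s["force"])
close_job()
E
```

```text
[[307 328 286 135 109 290 346 344 340]
 [378 379 350 142 114 322 388 364 376]
 [416 424 349 158  85 233 362 411 407]
 [434 425 409 200  35 162 366 442 449]
 [442 434 420 175  12 115 380 444 434]
 [439 433 366 123 149 265 428 404 292]
 [440 434 344 143 301 416 439 412 237]
 [452 451 363 139 249 356 465 411 217]
 [219 211 146  60  98 141 249 236 164]
 [ 55  58   1  37   0  26  96 109  96]
 [ 87  75   7  30  15  21  63  91  88]]
lid z [0.0561 0.0605 0.0642]
button z 0.1222528082835391
[0.511  0.1536 0.1284] [-0.0018 -0.0006 -0.0002  0.0014 -0.0007 -0.0016] 0.020666954209734033 [-0.6889 -3.7643  6.9936]
the job is handed in; nothing more can be done
```

I closed the lid, pushed the lock button down, drew the arm out about 119 mm by its grip, and handed the job in while holding it at the rider. It finished at about 11 s of the 53 s allowed, and no verdict was reported.

- **Lid:** its surface lies level at about 60 mm. It stopped firmly when pressed with 18 N, so I take it as fully closed.
- **Lock button:** it stopped firmly after about 8 mm of travel, and depth readings put its top at about 122 mm against 132 mm at the start.
- **Pointer at the rider:** in the top view they agree to within about 1 mm, by my own pixel reading. The wrist camera could not confirm this, because the rider was just outside its view.
- **Grip:** the gripper was closed on the grip at about 21 mm with a 60 N squeeze setting. The joints were still to within 0.002 rad/s when I handed it in.
- **Disagreement:** the top and wrist views put the button about 6 mm apart across the stand. I used the wrist value, and both the button push and the grasp worked.
- **Bystanders:** I touched none knowingly and saw none displaced, but I did not measure their positions again at the end.

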